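# Book in two foil tins at the bindery's scanner

## Task

Book the two tins into stock in the bindery. First turn the squat tin on the scanner's round pad so that its label squarely faces the scanner's window, let go of it there for a second to be read, then stand it on the cork disc in the tray. Then take the tall tin from the stock board and leave it standing in the middle of the pad with its label squarely facing the window; keep both tins upright throughout and leave everything else where it is.

Things in the scene. Friction and masses are not known exactly. Their poses are not given: they have to be found in the camera images.
- scanner: Fixed scanner with reading pad, one unit. Origin on the table under the centre of the pad, z up, +x from the pad towards the scanner. Pad: black rubber disc, 80 mm across, 4 mm thick. Scanner: grey block 55 (x) by 76 (y) by 78 mm high, its near face (with the dark window) 95 mm from the pad's centre. A flat 3 mm strip joins the two.
- pad_top (a point): Centre of the reading pad's top face, 4 mm above the table; axes as the scanner's.
- window (a point): Centre of the scanner's window, 40 mm above the table, 95 mm from the pad's centre along the scanner's +x.
- squat_tin: The squat tin: plain steel cylinder, 56 mm in diameter, 65 mm high, about 0.25 kg, with a barred paper label, 28 mm wide, on one side. Starts on the pad, label turned away. Origin at the centre of its underside, z up. Its +x axis points out through the label's middle; a narrow paper strip runs from the label over the rim onto the lid, so its side shows from above too.
- squat_label (a point): Middle of the squat tin's label, 29 mm out from the tin's axis, 35 mm above its underside.
- tall_tin: The tall tin: plain steel cylinder, 56 mm in diameter, 110 mm high, about 0.3 kg, label 28 mm wide on one side. Starts as one of three things in a row on the stock board. Origin at the centre of its underside, z up. Its +x axis points out through the label's middle; a narrow paper strip runs from the label over the rim onto the lid, so its side shows from above too.
- tall_label (a point): Middle of the tall tin's label, 29 mm out from the tin's axis, 55 mm above its underside.
- stock_board: Fixed plywood board 230 (x) by 100 (y) by 8 mm, origin under its centre. The tall tin, the middle tin and the spindle stand on it in a row along its x, about 76 mm apart, in any order; it can lie to the left or the right.
- tray: Fixed shallow wooden tray on the other side of the pad from the stock board, outside 210 (x) by 115 (y) by 22 mm high, walls and floor 5 mm; origin under its centre. Holds the cork disc at one end and a reel at the other.
- cork_disc: Fixed flat cork disc 72 mm across, 3 mm thick, on the tray's floor at one of its ends. Origin at the centre of its underside; its top is 8 mm above the table.
- reel: Wooden foil reel standing in the other end of the tray, 50 mm across, 43 mm high; origin under its centre. Leave alone.
- middle_tin: Tin like the others, 56 mm in diameter, 85 mm high, on the stock board; origin under its centre. Leave alone.
- spindle: Ridged wooden spindle standing on the stock board, 52 mm across at the foot, narrowing upward, 105 mm high; origin under its centre. Leave alone.
- weight: Brass weight, cylinder 36 mm across, 45 mm high, close beside the reading pad on one side; origin under its centre. Leave alone.
- glue_jar: White jar, 36 mm across, 65 mm high, close beside the reading pad on the other side; origin under its centre. Leave alone.
- bone_folder: Flat bone folder 20 (x) by 150 (y) by 5 mm lying on the table behind the scanner; origin under its centre. Leave alone.
- carton: Cardboard carton 70 (x) by 100 (y) by 95 mm high, standing close to the +x end of the stock board; origin under its centre. Leave alone.
- book_block: Blue cloth-bound book 100 (x) by 140 (y) by 30 mm, lying beyond the +x end of the tray; origin under its centre. Leave alone.

How it is judged:
On the way, in this order (a step that is already met when the one before it is completed fails the run):
1. the squat tin stands released on the pad with its label facing the scanner's window (horizontal distance between squat_tin and pad_top below 0.015 m and z of squat_tin in the frame of scanner between 0.001 and 0.008 m and angle between squat_tin's own z axis and vertical below 0.1 rad and angle between the x axis of squat_tin and the x axis of scanner, either way round below 0.2 rad and x of squat_label in the frame of pad_top above 0.005 m and contact force between squat_tin and the fingers below 0.1 N and linear speed of squat_tin below 0.03 m/s and angular speed of squat_tin below 0.2 rad/s), for 0.6 s.
2. the squat tin stands released on the cork disc in the tray (horizontal distance between squat_tin and cork_disc below 0.02 m and z of squat_tin in the frame of cork_disc between 0 and 0.007 m and angle between squat_tin's own z axis and vertical below 0.1 rad and contact force between squat_tin and the fingers below 0.1 N and linear speed of squat_tin below 0.03 m/s), for 0.2 s.
At the end, for the whole second after the job is handed in: The tall tin stands upright and released on the reading pad, within 15 mm of its centre, its label facing the window within 0.2 rad (11 degrees), at rest; the squat tin stands upright and released on the cork disc, within 20 mm of its centre; every bystander is within 25 mm of where it began (all of step 2 and horizontal distance between tall_tin and pad_top below 0.015 m and z of tall_tin in the frame of scanner between 0.001 and 0.008 m and angle between tall_tin's own z axis and vertical below 0.1 rad and angle between the x axis of tall_tin and the x axis of scanner, either way round below 0.2 rad and x of tall_label in the frame of pad_top above 0.005 m and contact force between tall_tin and the fingers below 0.1 N and linear speed of tall_tin below 0.03 m/s and angular speed of tall_tin below 0.2 rad/s and distance of each of middle_tin, spindle, reel, weight, glue_jar, bone_folder, carton, book_block from where it was at the start of the episode below 0.025 m); the robot touches nothing.
It fails at once if a tin is tipped over or tilted more than 35 degrees (angle between any of squat_tin, tall_tin's own z axis and vertical above 0.6 rad).
It fails at once if a bystander is pushed more than 25 mm or knocked over (distance of any of middle_tin, spindle, reel, weight, glue_jar, bone_folder, carton, book_block from where it was at the start of the episode above 0.025 m or angle between any of middle_tin, spindle, reel, weight, glue_jar, bone_folder, carton, book_block's own z axis and vertical above 0.5 rad).
It also fails if it takes over 67 s, if anything falls off the work surface, if the arm or the gripper's body presses on something with over 40 N, if the wrist force passes 120 N, or if a joint passes its speed limit or range.

## Robot

A 6-joint arm with a two-finger parallel gripper is mounted at the origin on the work surface. World frame = base frame: x ahead of the robot, y to its left, z up, the work surface at z = 0. Lengths are in m, angles in rad, forces in N, time in s.
With the tool pointing down it reaches from about 0.25 to 0.725 m from the base axis. Payload 4 kg.
Tool frame: the origin (TCP) lies midway between the tips of the shut fingers; the grasp point (between the pads) lies 19 mm behind it (bot.grip_depth is the distance from the TCP to the grasp point, in m); z points along the fingers, y is the line along which they close (so a half turn about z gives the same grasp; the last joint's range is limited). The gripper opens to 85 mm and grips with 20 to 120 N. Pads are 22 mm wide; open, the fingers measure 114 mm over their backs; the gripper's body (76 mm by 85 mm) begins 54 mm behind the grasp point. The pads swing forward as they close: fully open they stand 13 mm farther back than shut.
Start: joints at [-1.192, 0.241, 0.005, 1.335, 0, 1.571], TCP at [0.185, -0.465, 0.231] pointing down, gripper open.
Joint ranges: [-2.72, 2.72], [-1.05, 1.87], [-1.09, 1.28], [-1.99, 2.15], [-1.42, 1.44], [-3.14, 3.14]. Speed limits (rad/s): [2.79, 2.79, 3.14, 3.14, 3.14, 3.14].

## Interface

Orientations are given as a unit quaternion [x, y, z, w].
In Python, from workcell import bot gives the robot as it stands.
- The arm moves only by the shell command python3 -m creep 'ROWS'. ROWS is JSON, one flat list of numbers, 5 for each row, row after row: the shift along the world's x, y, z in m, then the turn about the world's z in rad, then the finger opening in m, from 0 to 0.0854. In form: [x, y, z, twist, claw, x, y, z, twist, claw, ...]. A call has 1 to 10 rows; each row is the pose to reach, as a shift and turn from the pose commanded when the call began; what a row does not reach only later rows make up. A row lasts 1/12 s, in which the tool goes at most 41.7 mm and 7.16 degrees, less where a joint would pass 70% of its speed; a pose out of reach is approached as far as the arm can. A call with a gripper value outside its range is refused whole. The fingers move at their own pace and stop on an object; the grip force is fixed at half the most. Time passes only in rows, so rows that repeat a pose let the fingers close. It gives the time, the measured TCP pose, the force, the opening and the grip force at its end, in the units of the state.
- bot.get_obs(): the state, without advancing time (a new reading comes with each control period).
- bot.camera(name): name is "scene" or "top" or "wrist"; returns a dict with "pixels" (400x640x3 uint8, red, green, blue), "camera_matrix" (3x3 intrinsics, pixels), "extrinsics" (4x4, takes a point from world to camera coordinates); the wrist camera has in their place "T_tool_cam" (4x4, takes a point from camera to tool coordinates, whose origin is the TCP and whose axes are the flange's). Camera axes: x right, y down, z forward; pixel columns grow to the right and rows downward; lengths in m; the calibration is good to about 2 mm. A picture is of the moment at which its call begins: read the wrist's pose just before it. There is no depth.
- bot.job_done(): hands the job in; it is judged then, once.
Trained networks look in the newest picture that a camera, given by its name, has taken for a name from the list of things; names that differ only in an ending like _2 or _b are one class to them, and where a whole thing is asked for, a point or a joint stands for the part that bears it (a point fixed in the world has none). Each returns a list of dicts, best first, with "score" (0 to 1); they miss things now and then, are a little off and sometimes report something else, mostly with a low value. They report only what shows in the picture. A call takes as long as a camera call.
- bot.look_for(camera, thing): "centre" ([column, row] as shares, 0 to 1, of the picture: columns of its width, rows of its height, amid what is visible of it).
- bot.place_of(camera, thing): "centre" ([column, row] as shares, 0 to 1, of the picture: columns of its width, rows of its height: a listed point, or the origin of a listed thing).
The state is a dict: "clock": time; "joint_pos": joint angles; "joint_vel": joint speeds; "tau": joint torques, N m; "eef_pos": TCP position; "tool_rot": TCP orientation; "ft_force": force on the tool from outside, world axes, zero at the start; "ft_torque": the same for the moment, N m; "grip_width": finger opening in m; "grasp_force": force on a finger pad.
Only numpy, scipy, OpenCV 4.12 (cv2) and the standard library are available. Lean on these libraries where they do the work, as an engineer would, in place of code of your own. Each camera call takes 0.05 s, during which the arm holds its last target. There are 200 camera calls.

## Working session

There is one attempt and no reset: what is moved stays moved. The work goes in short steps, Python scripts to look and compute and a shell command to move; the robot and the scene stay as the last step left them, time stands still between calls to the robot, and variables do not carry over. Pictures are saved under pics/ and viewed, at most 11 in all, crops included, and the job is handed in when it is done.

```bash
mkdir -p pics
cat > h.py <<'E'
import numpy as np, cv2
from workcell import bot
from scipy.spatial.transform import Rotation as R
def cam(name):
    o=bot.get_obs(); c=bot.camera(name)
    K=np.array(c["camera_matrix"])
    if name=="wrist":
        T=np.eye(4);T[:3,:3]=R.from_quat(o["tool_rot"]).as_matrix();T[:3,3]=o["eef_pos"]
        E=np.linalg.inv(T@np.array(c["T_tool_cam"]))
    else: E=np.array(c["extrinsics"])
    return c["pixels"],K,E
def back(uv,K,E,z):
    d=np.linalg.inv(K)@[uv[0],uv[1],1]; d=E[:3,:3].T@d; p=-E[:3,:3].T@E[:3,3]
    return p+d*(z-p[2])/d[2]
def proj(P,K,E):
    q=K@(E[:3,:3]@np.array(P)+E[:3,3]); return q[:2]/q[2]
def save(px,n): cv2.imwrite("pics/"+n,px[:,:,::-1])
E
cat > a.py <<'E'
from h import *
Z=dict(scanner=0,pad_top=.004,window=.04,squat_tin=.004,squat_label=.039,tall_tin=.008,tall_label=.063,stock_board=0,tray=0,cork_disc=.005,reel=.005,middle_tin=.008,spindle=.008,weight=0,glue_jar=0,bone_folder=0,carton=0,book_block=0)
for n in("top","scene"):
    px,K,E=cam(n); save(px,n+"0.png")
    print(n, "campos",(-E[:3,:3].T@E[:3,3]).round(3))
    for t,z in Z.items():
        for r in bot.place_of(n,t)[:1]:
            uv=np.array(r["centre"])*[640,400]
            print(t,round(r["score"],2),uv.round(),back(uv,K,E,z).round(3))
print(bot.get_obs()["clock"])
E
python3 a.py
```

```text
top campos [ 0.516 -0.02   1.156]
scanner 0.57 [322. 233.] [0.483 0.007 0.   ]
pad_top 0.6 [327. 232.] [ 0.486 -0.009  0.004]
window 0.9 [341. 205.] [ 0.561 -0.052  0.04 ]
squat_tin 0.54 [325. 237.] [ 0.472 -0.002  0.004]
squat_label 0.76 [318. 240.] [0.465 0.017 0.039]
tall_tin 0.7 [443. 239.] [ 0.455 -0.34   0.008]
tall_label 0.72 [450. 252.] [ 0.423 -0.344  0.063]
stock_board 0.82 [440. 215.] [ 0.525 -0.337  0.   ]
tray 0.75 [213. 223.] [0.521 0.325 0.   ]
reel 0.88 [213. 241.] [0.467 0.325 0.005]
middle_tin 0.79 [438. 189.] [ 0.601 -0.333  0.008]
spindle 0.88 [441. 217.] [ 0.518 -0.338  0.008]
weight 0.52 [300. 221.] [0.519 0.068 0.   ]
glue_jar 0.6 [347. 251.] [ 0.427 -0.064  0.   ]
bone_folder 0.56 [324. 144.] [ 0.742 -0.007  0.   ]
carton 0.83 [443. 159.] [ 0.689 -0.352  0.   ]
book_block 0.63 [200. 163.] [0.699 0.361 0.   ]
scene campos [1.262 0.253 0.658]
scanner 0.7 [322. 212.] [0.5   0.001 0.   ]
pad_top 0.73 [322. 208.] [ 0.491 -0.001  0.004]
window 0.72 [291. 212.] [ 0.573 -0.051  0.04 ]
squat_tin 0.97 [321. 203.] [ 0.472 -0.01   0.004]
squat_label 0.58 [335. 192.] [0.46  0.022 0.039]
tall_tin 0.55 [212. 176.] [ 0.46  -0.332  0.008]
tall_label 0.63 [212. 151.] [ 0.423 -0.344  0.063]
stock_board 0.85 [200. 189.] [ 0.516 -0.338  0.   ]
tray 0.91 [455. 249.] [0.524 0.329 0.   ]
cork_disc 0.73 [465. 263.] [0.568 0.352 0.005]
reel 0.62 [455. 232.] [0.473 0.324 0.005]
middle_tin 0.69 [181. 210.] [ 0.618 -0.329  0.008]
spindle 0.86 [195. 188.] [ 0.529 -0.345  0.008]
weight 0.54 [347. 222.] [0.516 0.071 0.   ]
glue_jar 0.65 [213. 174.] [ 0.445 -0.341  0.   ]
bone_folder 0.9 [283. 286.] [0.755 0.003 0.   ]
carton 0.91 [158. 228.] [ 0.687 -0.349  0.   ]
book_block 0.33 [322. 205.] [ 0.472 -0.007  0.   ]
1.9
```

Run:
```python
import cv2
a=cv2.imread("pics/top0.png")[130:290,160:480]
cv2.imwrite("pics/top0c.png",cv2.resize(a,(800,400),interpolation=cv2.INTER_CUBIC))
```

```text
(no output)
```

View pics/top0c.png

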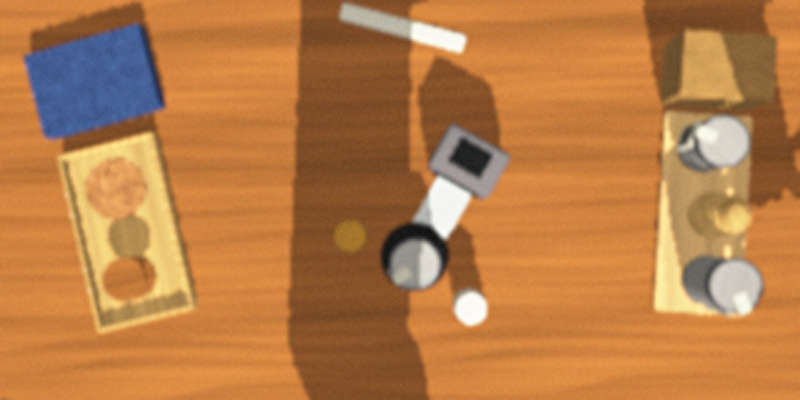

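```bash
python3 -m creep '[0.27,0.46,0.06,0,0.0854,0.27,0.46,0.06,0,0.0854,0.27,0.46,0.06,0,0.0854,0.27,0.46,0.06,0,0.0854,0.27,0.46,0.06,0,0.0854,0.27,0.46,0.06,0,0.0854,0.27,0.46,0.06,0,0.0854,0.27,0.46,0.06,0,0.0854,0.27,0.46,0.06,0,0.0854,0.27,0.46,0.06,0,0.0854]'
```

```text
clock: 2.73
eef_pos: [0.3951, -0.1055, 0.2785]
tool_rot: [0.982, 0.188, 0.001, 0.0]
ft_force: [0.3, -0.5, 0.3]
grip_width: 0.086
grasp_force: 0.0
```

```bash
python3 -m creep '[0.07,0.14,0,0,0.0854,0.07,0.14,0,0,0.0854,0.07,0.14,0,0,0.0854,0.07,0.14,0,0,0.0854,0.07,0.14,0,0,0.0854]'
cat > b.py <<'E'
from h import *; import sys
o=bot.get_obs(); T=R.from_quat(o["tool_rot"]).as_matrix()
print(o["clock"],np.array(o["eef_pos"]).round(4),"yaw_y",np.degrees(np.arctan2(T[1,1],T[0,1])).round(1),"tilt",T[:,2].round(3),"q",np.round(o["joint_pos"],2),"w",o["grip_width"],o["grasp_force"])
if len(sys.argv)>1:
    px,K,E=cam("wrist"); save(px,sys.argv[1]+".png"); np.savez("pics/"+sys.argv[1],K=K,E=E)
    for a in sys.argv[2:]:
        t,z=a.split("="); 
        for r in bot.place_of("wrist",t)[:1]:
            uv=np.array(r["centre"])*[640,400]; print(t,round(r["score"],2),uv.round(),back(uv,K,E,float(z)).round(4))
E
python3 b.py w1 pad_top=.004 window=.04 squat_tin=.004 squat_label=.039
```

```text
clock: 3.15
eef_pos: [0.4666, 0.0373, 0.2774]
tool_rot: [0.981, 0.192, 0.001, -0.001]
ft_force: [-0.0, 1.4, 0.6]
grip_width: 0.0854
grasp_force: 0.0
3.15 [0.4666 0.0373 0.2774] yaw_y -67.9 tilt [ 0.001  0.002 -1.   ] q [0.08 0.16 0.02 1.43 0.   2.83] w 0.08543875356066431 0.0
pad_top 0.93 [354. 166.] [ 0.4859 -0.0053  0.004 ]
window 0.69 [420. 125.] [ 0.5677 -0.0547  0.04  ]
squat_tin 0.96 [353. 173.] [ 0.4762 -0.0076  0.004 ]
squat_label 0.67 [332. 180.] [0.4617 0.0205 0.039 ]
```

View pics/w1.png

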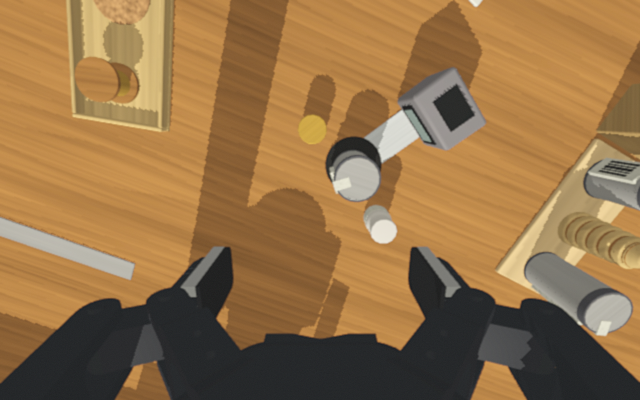

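```bash
cat > rect.py <<'E'
from h import *
def rect(img,npz,cx,cy,z,half=.06,n=400):
    d=np.load("pics/"+npz+".npz"); a=cv2.imread("pics/"+img)
    # image: up=+x, left=+y
    P=[(cx+half,cy+half),(cx+half,cy-half),(cx-half,cy-half),(cx-half,cy+half)]
    src=np.float32([proj((x,y,z),d["K"],d["E"]) for x,y in P])
    o=cv2.warpPerspective(a,cv2.getPerspectiveTransform(src,np.float32([(0,0),(n,0),(n,n),(0,n)])),(n,n),flags=cv2.INTER_CUBIC)
    for k in range(0,n,n//12): # 10 mm ticks
        cv2.line(o,(k,0),(k,6),(0,0,255),1); cv2.line(o,(0,k),(6,k),(0,0,255),1)
    cv2.drawMarker(o,(n//2,n//2),(0,0,255),0,10)
    return o
E
python3 - <<'E'
from rect import *
a=rect("w1.png","w1",.478,-.005,.069,.06); b=rect("w1.png","w1",.52,-.025,.004,.09)
cv2.imwrite("pics/r1.png",np.hstack([a,b]))
E
```

```text
(no output)
```

View pics/r1.png

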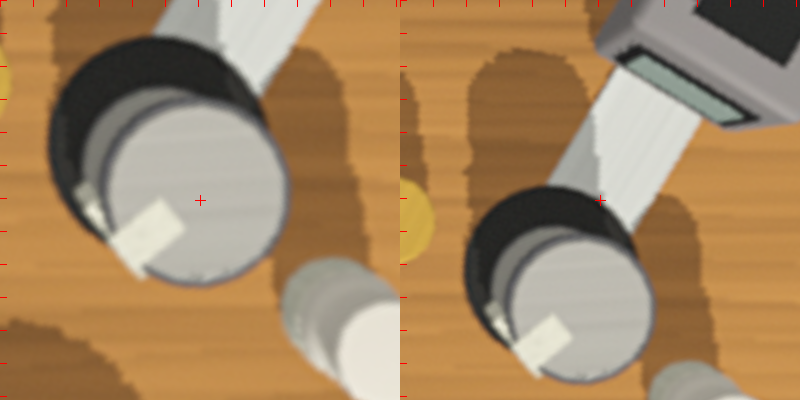

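```bash
python3 -m creep '[0.014,-0.041,-0.12,0.635,0.0854,0.014,-0.041,-0.12,0.635,0.0854,0.014,-0.041,-0.12,0.635,0.0854,0.014,-0.041,-0.12,0.635,0.0854,0.014,-0.041,-0.12,0.635,0.0854,0.014,-0.041,-0.12,0.635,0.0854,0.014,-0.041,-0.12,0.635,0.0854,0.014,-0.041,-0.12,0.635,0.0854]'; python3 b.py w2 pad_top=.004 window=.04
```

```text
clock: 4.07
eef_pos: [0.4788, -0.0092, 0.1587]
tool_rot: [0.875, 0.484, 0.001, 0.0]
ft_force: [0.5, -0.7, 0.2]
grip_width: 0.0853
grasp_force: 0.0
4.0667 [ 0.4788 -0.0092  0.1587] yaw_y -32.1 tilt [ 0.002 -0.    -1.   ] q [-0.02  0.24 -0.19  1.14 -0.    2.11] w 0.08533288934219287 0.0
```

```bash
python3 -m creep '[0.002,0.005,-0.03,0,0.0854,0.002,0.005,-0.06,0,0.0854,0.002,0.005,-0.09,0,0.0854,0.002,0.005,-0.115,0,0.0854,0.002,0.005,-0.133,0,0.0854,0.002,0.005,-0.133,0,0.0854,0.002,0.005,-0.133,0,0.0854]'
```

```text
clock: 4.8
eef_pos: [0.4798, -0.0033, 0.0245]
tool_rot: [0.874, 0.485, -0.001, -0.0]
ft_force: [0.8, 0.1, -0.1]
grip_width: 0.0855
grasp_force: 0.0
```

```bash
python3 -m creep '[0,0,0,0,0.07,0,0,0,0,0.06,0,0,0,0,0.04,0,0,0,0,0.04,0,0,0,0,0.04,0,0,0,0,0.04,0,0,0,0,0.04,0,0,0,0,0.04]'; python3 b.py
```

```text
clock: 5.47
eef_pos: [0.482, -0.0033, 0.027]
tool_rot: [0.874, 0.485, 0.002, 0.001]
ft_force: [-1.6, 1.1, 4.8]
grip_width: 0.0548
grasp_force: 62.8
5.4667 [ 0.482  -0.0033  0.027 ] yaw_y -31.9 tilt [ 0.004  0.    -1.   ] q [-0.01  0.4  -0.36  0.81  0.    2.12] w 0.05475991588086205 62.81407602131367
```

```bash
python3 -m creep '[0,0,0.01,0,0.04,0.0045,-0.0015,0.01,0.12,0.04,0.0045,-0.0015,0.01,0.24,0.04,0.0045,-0.0015,0.01,0.36,0.04,0.0045,-0.0015,0.01,0.48,0.04,0.0045,-0.0015,0.01,0.6,0.04,0.0045,-0.0015,0.01,0.72,0.04,0.0045,-0.0015,0.01,0.84,0.04,0.0045,-0.0015,0.01,0.96,0.04,0.0045,-0.0015,0.01,1.08,0.04]'
```

```text
clock: 6.3
eef_pos: [0.4851, -0.005, 0.0355]
tool_rot: [0.498, 0.867, 0.0, 0.0]
ft_force: [0.1, 0.7, -4.6]
grip_width: 0.0547
grasp_force: 64.1
```

```bash
python3 -m creep '[0,0,0,0.12,0.04,0,0,0,0.24,0.04,0,0,0,0.36,0.04,0,0,0,0.48,0.04,0,0,0,0.6,0.04,0,0,0,0.72,0.04,0,0,0,0.84,0.04,0,0,0,0.96,0.04,0,0,0,1.08,0.04,0,0,0,1.2,0.04]'
```

```text
clock: 7.13
eef_pos: [0.4851, -0.005, 0.0354]
tool_rot: [-0.079, 0.997, -0.0, 0.0]
ft_force: [0.6, 0.1, -2.7]
grip_width: 0.0548
grasp_force: 64.1
```

```bash
python3 -m creep '[0,0,0,0.12,0.04,0,0,0,0.24,0.04,0,0,0,0.36,0.04,0,0,0,0.48,0.04,0,0,0,0.6,0.04,0,0,0,0.72,0.04,0,0,0,0.84,0.04,0,0,0,0.96,0.04,0,0,0,1.08,0.04,0,0,0,1.15,0.04]'; python3 -m creep '[0,0,0,0,0.04,0,0,0,0,0.04]'; python3 b.py
```

```text
clock: 7.97
eef_pos: [0.4851, -0.005, 0.0355]
tool_rot: [-0.608, 0.794, -0.0, 0.0]
ft_force: [-0.3, 0.4, -2.7]
grip_width: 0.0551
grasp_force: 64.1
clock: 8.13
eef_pos: [0.4851, -0.005, 0.0353]
tool_rot: [-0.605, 0.796, -0.0, 0.0]
ft_force: [-0.1, 0.3, -3.0]
grip_width: 0.055
grasp_force: 64.1
8.1333 [ 0.4851 -0.005   0.0353] yaw_y 164.5 tilt [ 0.001 -0.    -1.   ] q [-0.01  0.39 -0.34  0.84 -0.   -1.31] w 0.05496043369081494 64.11537621170282
```

```bash
python3 -m creep '[0.001,0,-0.004,0,0.04,0.001,0,-0.008,0,0.04,0.001,0,-0.0095,0,0.04,0.001,0,-0.0095,0,0.04]'; python3 -m creep '[0,0,0,0,0.06,0,0,0,0,0.068,0,0,0,0,0.07,0,0,0,0,0.07]'; python3 -m creep '[0,0,0.03,0,0.07,0,0,0.065,0,0.07,0,0,0.1,0,0.07,0,0,0.14,0,0.07,-0.02,0.0,0.18,0,0.07,-0.04,0.0,0.2,0,0.07,-0.04,0,0.2,0,0.07,-0.04,0,0.2,0,0.07]'; python3 b.py w3 pad_top=.004 window=.04 squat_tin=.004 squat_label=.039
```

```text
clock: 8.47
eef_pos: [0.4867, -0.0049, 0.027]
tool_rot: [-0.606, 0.796, -0.0, 0.001]
ft_force: [-2.7, 0.1, 11.4]
grip_width: 0.0546
grasp_force: 65.3
clock: 8.8
eef_pos: [0.486, -0.005, 0.0252]
tool_rot: [-0.606, 0.795, 0.0, -0.0]
ft_force: [-0.4, -0.7, 0.7]
grip_width: 0.0701
grasp_force: 0.0
clock: 9.47
eef_pos: [0.4466, -0.005, 0.2268]
tool_rot: [-0.606, 0.795, -0.001, 0.002]
ft_force: [-0.2, -0.3, -0.3]
grip_width: 0.0702
grasp_force: 0.0
9.4667 [ 0.4466 -0.005   0.2268] yaw_y 164.6 tilt [ 0.004 -0.    -1.   ] q [-0.01  0.13 -0.14  1.29 -0.   -1.31] w 0.07021269524384816 0.0
window 0.8 [206. 166.] [ 0.5679 -0.0518  0.04  ]
squat_tin 0.85 [290. 186.] [0.4898 0.002  0.004 ]
```

View pics/w3.png

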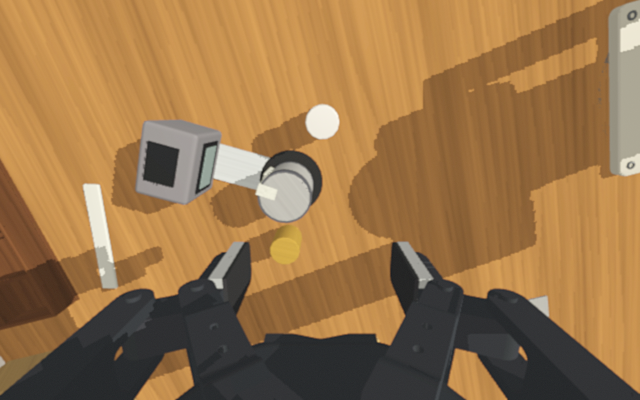

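Tin is on the pad (lid about 285,196), strip (266,191) pointing at the window (208,163). Now rectify to measure.

Run:
```python
from rect import *
a=rect("w3.png","w3",.4865,-.005,.069,.06); b=rect("w3.png","w3",.52,-.025,.004,.09)
cv2.imwrite("pics/r3.png",np.hstack([a,b]))
```

```text
(no output)
```

View pics/r3.png

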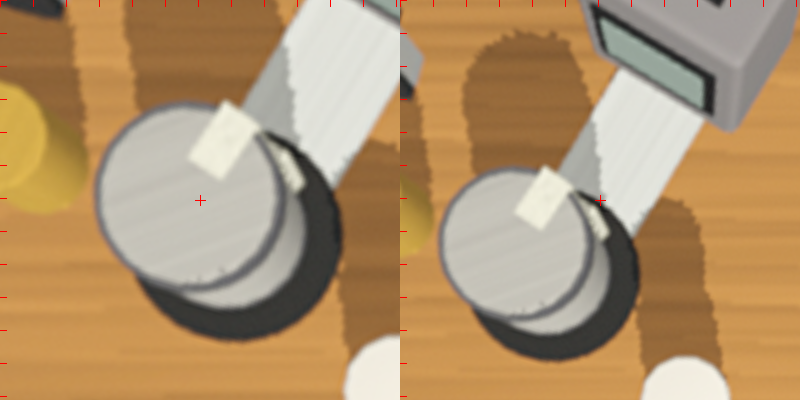

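```bash
python3 -m creep '[0.02,0.001,-0.03,0,0.08,0.04,0.001,-0.06,0,0.08,0.04,0.001,-0.1,0,0.08,0.04,0.001,-0.135,0,0.08,0.04,0.001,-0.165,0,0.08,0.04,0.001,-0.185,0,0.08,0.04,0.001,-0.196,0,0.08,0.04,0.001,-0.196,0,0.08]'; python3 -m creep '[0,0,0,0,0.07,0,0,0,0,0.06,0,0,0,0,0.04,0,0,0,0,0.04,0,0,0,0,0.04,0,0,0,0,0.04,0,0,0,0,0.04]'; python3 -m creep '[0,0,0.03,0,0.04,0,0,0.06,0,0.04,0,0.035,0.09,0.1,0.04,0.01,0.07,0.1,0.2,0.04,0.02,0.105,0.1,0.3,0.04,0.03,0.14,0.1,0.4,0.04,0.04,0.175,0.1,0.49,0.04,0.05,0.21,0.1,0.49,0.04,0.05,0.22,0.1,0.49,0.04,0.05,0.22,0.1,0.49,0.04]'; python3 b.py w4 cork_disc=.005 tray=0 reel=.005
python3 - <<'E'
from h import *
px,K,E=cam("top")
print(back((206.4,204.8),K,E,.008))
for r in bot.place_of("top","cork_disc"): print(r)
E
```

```text
clock: 10.38
eef_pos: [0.4825, -0.0039, 0.025]
tool_rot: [-0.606, 0.795, 0.003, -0.004]
ft_force: [0.0, 0.7, 0.2]
grip_width: 0.0799
grasp_force: 0.0
clock: 10.97
eef_pos: [0.4871, -0.004, 0.0304]
tool_rot: [-0.606, 0.795, -0.001, 0.001]
ft_force: [-0.2, -0.3, 3.9]
grip_width: 0.0548
grasp_force: 64.2
clock: 11.8
eef_pos: [0.5353, 0.219, 0.1281]
tool_rot: [0.782, -0.623, -0.001, 0.0]
ft_force: [-0.3, -0.1, -3.5]
grip_width: 0.0549
grasp_force: 65.4
11.8 [0.5353 0.219  0.1281] yaw_y -167.1 tilt [-0.002  0.    -1.   ] q [ 0.39  0.46  0.04  1.16  0.   -1.41] w 0.05488773595511339 65.39709887467325
tray 0.59 [389.  22.] [0.5136 0.0694 0.    ]
[0.57401375 0.34163096 0.008     ]
```

View pics/w4.png

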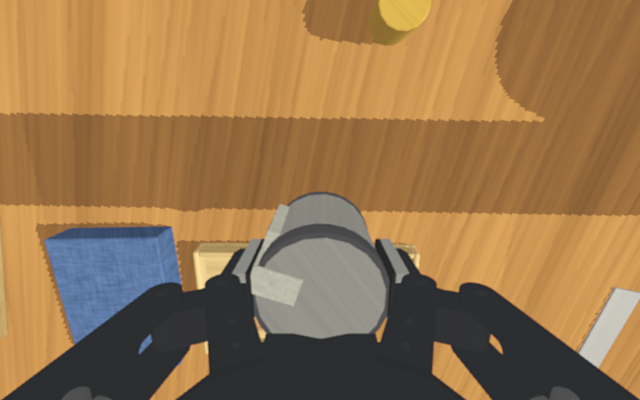

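Run:
```python
from rect import *
px,K,E=cam("top"); save(px,"t4.png"); np.savez("pics/t4",K=K,E=E)
a=rect("top0.png","t4",.573,.342,.008,.06); b=rect("w1.png","w1",.573,.342,.008,.06)
cv2.imwrite("pics/r4.png",np.hstack([a,b]))
```

```text
(no output)
```

View pics/r4.png

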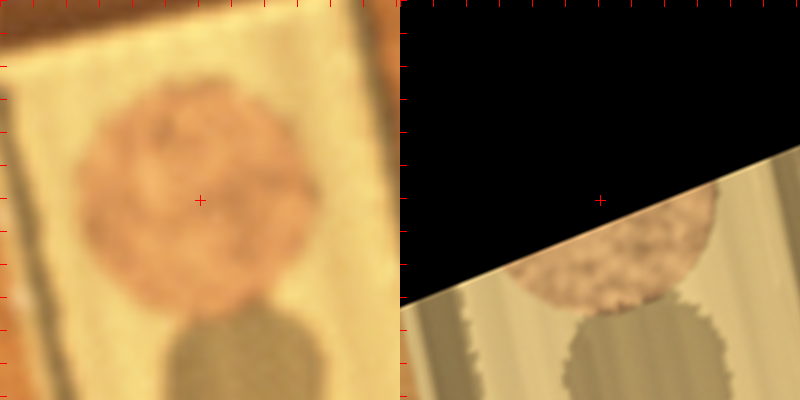

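```bash
python3 -m creep '[0.012,0.038,0,0,0.04,0.024,0.076,0,0,0.04,0.036,0.11,0,0,0.04,0.0385,0.1235,0,0,0.04,0.0385,0.1235,-0.03,0,0.04,0.0385,0.1235,-0.06,0,0.04,0.0385,0.1235,-0.082,0,0.04,0.0385,0.1235,-0.082,0,0.04]'
```

```text
clock: 12.82
eef_pos: [0.5706, 0.3363, 0.041]
tool_rot: [0.781, -0.625, -0.002, 0.006]
ft_force: [-1.3, -0.3, -3.8]
grip_width: 0.0549
grasp_force: 65.3
```

```bash
python3 -m creep '[0.002,0.004,0,0,0.04,0.002,0.004,0,0,0.04]'
```

```text
clock: 12.98
eef_pos: [0.5781, 0.3442, 0.0492]
tool_rot: [0.781, -0.625, 0.0, -0.002]
ft_force: [0.3, 1.4, -2.8]
grip_width: 0.0548
grasp_force: 65.4
```

```bash
python3 -m creep '[-0.003,-0.002,-0.005,0,0.04,-0.003,-0.002,-0.01,0,0.04,-0.003,-0.002,-0.0125,0,0.04,-0.003,-0.002,-0.0125,0,0.04]'
```

```text
clock: 13.32
eef_pos: [0.5731, 0.3412, 0.0347]
tool_rot: [0.781, -0.625, -0.0, 0.0]
ft_force: [0.1, -0.2, -3.3]
grip_width: 0.0546
grasp_force: 65.4
```

```bash
python3 -m creep '[0.001,0.001,-0.001,0,0.04,0.001,0.001,-0.0015,0,0.04,0.001,0.001,-0.0015,0,0.04]'
```

```text
clock: 13.57
eef_pos: [0.5745, 0.3424, 0.0345]
tool_rot: [0.781, -0.625, 0.0, -0.0]
ft_force: [-3.1, -2.8, 2.4]
grip_width: 0.0548
grasp_force: 66.0
```

Contact. Release, rise, and look.

```bash
python3 -m creep '[0,0,0,0,0.06,0,0,0,0,0.068,0,0,0,0,0.07,0,0,0,0,0.07]'; python3 -m creep '[0,0,0.03,0,0.07,0,0,0.065,0,0.07,0,0,0.1,0,0.07,-0.01,-0.03,0.13,0,0.07,-0.02,-0.06,0.165,0,0.07,-0.03,-0.1,0.2,0,0.07,-0.03,-0.14,0.2,0,0.07,-0.03,-0.18,0.2,0,0.07,-0.03,-0.22,0.2,0,0.07,-0.03,-0.26,0.2,0,0.07]'; python3 b.py
python3 - <<'E'
from rect import *
px,K,E=cam("top"); save(px,"t5.png"); np.savez("pics/t5",K=K,E=E)
a=rect("t5.png","t5",.574,.3425,.073,.06); b=rect("top0.png","t5",.45,-.335,.118,.06)
cv2.imwrite("pics/r5.png",np.hstack([a,b]))
E
```

```text
clock: 13.9
eef_pos: [0.575, 0.3429, 0.0335]
tool_rot: [0.781, -0.625, 0.0, -0.001]
ft_force: [-0.3, 0.5, 0.2]
grip_width: 0.0703
grasp_force: 0.0
clock: 14.73
eef_pos: [0.5446, 0.0901, 0.2345]
tool_rot: [0.781, -0.624, 0.001, -0.001]
ft_force: [0.7, -0.2, -0.2]
grip_width: 0.0702
grasp_force: 0.0
14.7333 [0.5446 0.0901 0.2345] yaw_y -167.3 tilt [ 0.003  0.    -1.   ] q [ 0.16  0.34  0.15  1.38 -0.   -1.63] w 0.07021716225431661 0.0
```

View pics/r5.png

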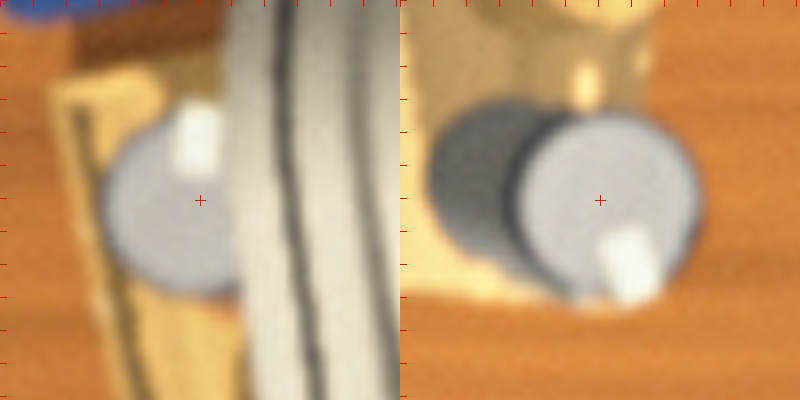

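```bash
python3 -m creep '[-0.01,-0.04,0,-0.12,0.08,-0.02,-0.08,0,-0.24,0.0854,-0.03,-0.12,0,-0.36,0.0854,-0.035,-0.155,0,-0.48,0.0854,-0.04,-0.19,0,-0.6,0.0854,-0.05,-0.225,0,-0.72,0.0854,-0.06,-0.26,0,-0.84,0.0854,-0.07,-0.295,0,-0.96,0.0854,-0.08,-0.33,0,-1.08,0.0854,-0.085,-0.35,0,-1.2,0.0854]'; python3 -m creep '[0,-0.02,0,-0.12,0.0854,0,-0.04,0,-0.24,0.0854,0,-0.06,0,-0.36,0.0854,0,-0.07,0,-0.48,0.0854,0,-0.07,0,-0.6,0.0854,0,-0.07,0,-0.72,0.0854,0,-0.07,0,-0.85,0.0854,0,-0.07,0,-0.85,0.0854,0,-0.07,0,-0.85,0.0854]'; python3 b.py w6
python3 - <<'E'
from rect import *
a=rect("w6.png","w6",.448,-.338,.118,.06)
cv2.imwrite("pics/r6.png",np.hstack([a,cv2.resize(cv2.imread("pics/w6.png"),(400,250),).copy() if 0 else cv2.copyMakeBorder(cv2.resize(cv2.imread("pics/w6.png"),(400,250)),0,150,0,0,0)]))
E
```

```text
clock: 15.62
eef_pos: [0.4585, -0.2616, 0.2335]
tool_rot: [-0.288, 0.958, -0.001, -0.0]
ft_force: [0.4, 0.9, 0.0]
grip_width: 0.0853
grasp_force: 0.0
clock: 16.37
eef_pos: [0.4597, -0.3284, 0.2333]
tool_rot: [0.127, 0.992, -0.0, 0.0]
ft_force: [-0.1, -0.3, 0.2]
grip_width: 0.0854
grasp_force: 0.0
16.3667 [ 0.4597 -0.3284  0.2333] yaw_y 75.4 tilt [ 0. -0. -1.] q [-0.62  0.37  0.19  1.39  0.   -0.37] w 0.08541471273075209 0.0
```

View pics/r6.png

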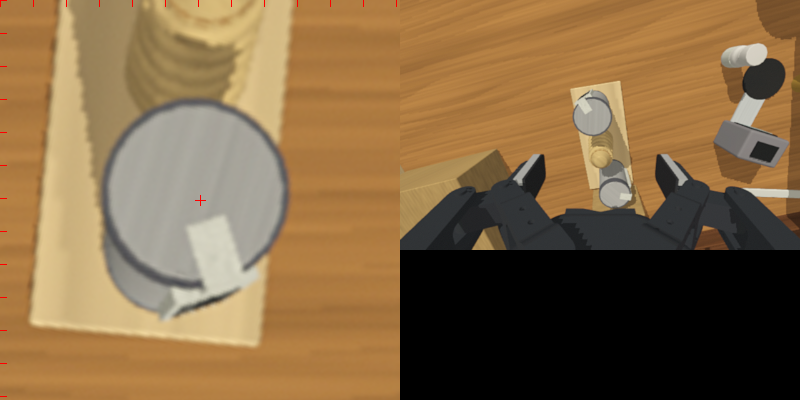

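```bash
python3 -m creep '[-0.01,-0.0085,-0.03,0,0.0854,-0.01,-0.0085,-0.065,0,0.0854,-0.01,-0.0085,-0.1,0,0.0854,-0.01,-0.0085,-0.13,0,0.0854,-0.01,-0.0085,-0.15,0,0.0854,-0.01,-0.0085,-0.158,0,0.0854,-0.01,-0.0085,-0.158,0,0.0854,-0.01,-0.0085,-0.158,0,0.0854]'; python3 -m creep '[0,0,0,0,0.07,0,0,0,0,0.06,0,0,0,0,0.04,0,0,0,0,0.04,0,0,0,0,0.04,0,0,0,0,0.04,0,0,0,0,0.04,0,0,0,0,0.04]'; python3 b.py
```

```text
clock: 17.08
eef_pos: [0.45, -0.3371, 0.076]
tool_rot: [0.128, 0.992, -0.0, 0.0]
ft_force: [-0.4, 0.5, -0.5]
grip_width: 0.0852
grasp_force: 0.0
clock: 17.75
eef_pos: [0.4509, -0.338, 0.0775]
tool_rot: [0.129, 0.992, -0.001, 0.002]
ft_force: [-1.3, -1.7, 5.8]
grip_width: 0.0546
grasp_force: 64.3
17.75 [ 0.4509 -0.338   0.0775] yaw_y 75.2 tilt [ 0.004 -0.003 -1.   ] q [-0.64  0.47 -0.08  1.02  0.   -0.39] w 0.0546318371270384 64.3150271102786
```

```bash
python3 -m creep '[0,0,0.03,0,0.04,0,0,0.065,0,0.04,0,0,0.1,0,0.04,0,0.02,0.12,0.12,0.04,0.005,0.05,0.12,0.24,0.04,0.01,0.08,0.12,0.36,0.04,0.015,0.11,0.12,0.48,0.04,0.02,0.14,0.12,0.6,0.04,0.02,0.17,0.12,0.72,0.04,0.025,0.2,0.12,0.84,0.04]'; python3 -m creep '[0.002,0.03,0,0.12,0.04,0.005,0.06,0,0.24,0.04,0.007,0.09,0,0.36,0.04,0.009,0.11,0,0.48,0.04,0.01,0.125,0,0.6,0.04,0.012,0.134,0,0.72,0.04,0.012,0.134,0,0.84,0.04,0.012,0.134,0,0.96,0.04,0.012,0.134,0,1.08,0.04,0.012,0.134,0,1.2,0.04]'; python3 -m creep '[0,0,0,0.12,0.04,0,0,0,0.17,0.04,0,0,0,0.17,0.04,0,0,0,0.17,0.04]';  python3 b.py w7
python3 - <<'E'
from rect import *
o=bot.get_obs();p=o["eef_pos"];print(p)
a=rect("w7.png","w7",p[0],p[1],p[2]-.0685+.11,.06)
cv2.imwrite("pics/r7.png",np.hstack([a,cv2.copyMakeBorder(cv2.resize(cv2.imread("pics/w7.png"),(400,250)),0,150,0,0,0)]))
E
```

```text
clock: 18.58
eef_pos: [0.4733, -0.1353, 0.195]
tool_rot: [-0.29, 0.957, 0.0, -0.001]
ft_force: [0.3, -0.4, -2.4]
grip_width: 0.0547
grasp_force: 64.7
clock: 19.42
eef_pos: [0.4859, -0.0027, 0.195]
tool_rot: [0.78, -0.626, -0.0, 0.0]
ft_force: [0.6, 0.3, -2.6]
grip_width: 0.0547
grasp_force: 64.7
clock: 19.75
eef_pos: [0.4861, -0.0029, 0.1951]
tool_rot: [0.828, -0.561, -0.0, 0.0]
ft_force: [0.2, -0.1, -3.1]
grip_width: 0.0548
grasp_force: 64.6
19.75 [ 0.4861 -0.0029  0.1951] yaw_y -158.2 tilt [-0.001  0.    -1.   ] q [-0.01  0.23 -0.1   1.24  0.   -1.96] w 0.054837427329644195 64.64368890970945
[ 0.486177   -0.00291253  0.19515786]
```

View pics/r7.png

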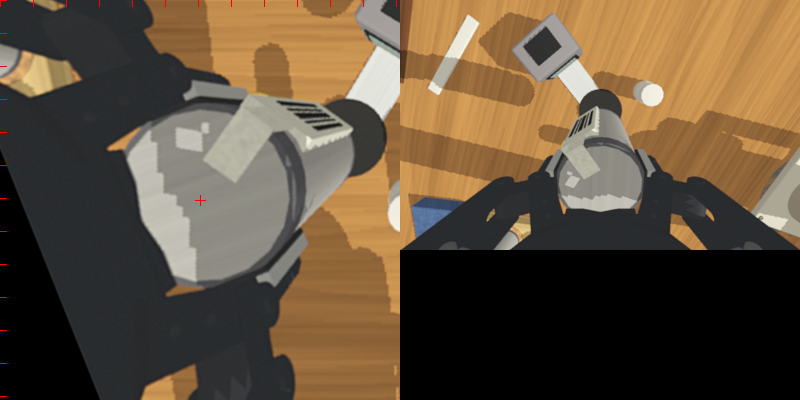

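```bash
python3 -m creep '[0.001,-0.0005,-0.03,0,0.04,0.001,-0.0005,-0.06,0,0.04,0.001,-0.0005,-0.09,0,0.04,0.001,-0.0005,-0.11,0,0.04,0.001,-0.0005,-0.118,0,0.04,0.001,-0.0005,-0.1205,0,0.04,0.001,-0.0005,-0.1205,0,0.04]'; python3 -m creep '[0,0,-0.001,0,0.04,0,0,-0.0015,0,0.04,0,0,-0.0015,0,0.04]'
```

```text
clock: 20.38
eef_pos: [0.4878, -0.0034, 0.0751]
tool_rot: [0.828, -0.56, 0.0, -0.0]
ft_force: [-0.0, 0.5, -1.9]
grip_width: 0.0549
grasp_force: 64.8
clock: 20.63
eef_pos: [0.4884, -0.0034, 0.0744]
tool_rot: [0.828, -0.56, 0.001, -0.001]
ft_force: [-0.3, 1.1, -2.0]
grip_width: 0.0546
grasp_force: 64.8
```

```bash
python3 -m creep '[-0.001,0,-0.001,0,0.04,-0.001,0,-0.0015,0,0.04,-0.001,0,-0.0015,0,0.04]'
```

```text
clock: 20.88
eef_pos: [0.4878, -0.0035, 0.0735]
tool_rot: [0.828, -0.56, 0.001, -0.001]
ft_force: [-0.4, 0.8, 4.9]
grip_width: 0.0549
grasp_force: 65.6
```

Contact. Release, retreat, check.

```bash
python3 -m creep '[0,0,0,0,0.06,0,0,0,0,0.068,0,0,0,0,0.07,0,0,0,0,0.07]'; python3 -m creep '[0,0,0.03,0,0.07,0,0,0.06,0,0.07,0,0,0.09,0,0.07,0,0,0.12,0,0.07,-0.03,0.01,0.15,0,0.07,-0.06,0.03,0.17,0,0.07,-0.08,0.04,0.17,0,0.07,-0.08,0.04,0.17,0,0.07,-0.08,0.04,0.17,0,0.07]'; python3 b.py w8
python3 - <<'E'
from rect import *
a=rect("w8.png","w8",.487,-.0035,.114,.06); b=rect("w8.png","w8",.52,-.025,.004,.09)
cv2.imwrite("pics/r8.png",np.hstack([a,b]))
E
```

```text
clock: 21.22
eef_pos: [0.4865, -0.0034, 0.0719]
tool_rot: [0.828, -0.56, 0.0, -0.0]
ft_force: [-1.2, -0.3, -0.2]
grip_width: 0.07
grasp_force: 0.0
clock: 21.97
eef_pos: [0.4061, 0.037, 0.2424]
tool_rot: [0.829, -0.56, 0.001, -0.0]
ft_force: [0.8, -0.8, -0.4]
grip_width: 0.0701
grasp_force: 0.0
21.9667 [0.4061 0.037  0.2424] yaw_y -158.1 tilt [ 0.002 -0.    -1.   ] q [ 0.09  0.05 -0.19  1.33 -0.   -1.86] w 0.0701070883009218 0.0
```

View pics/r8.png

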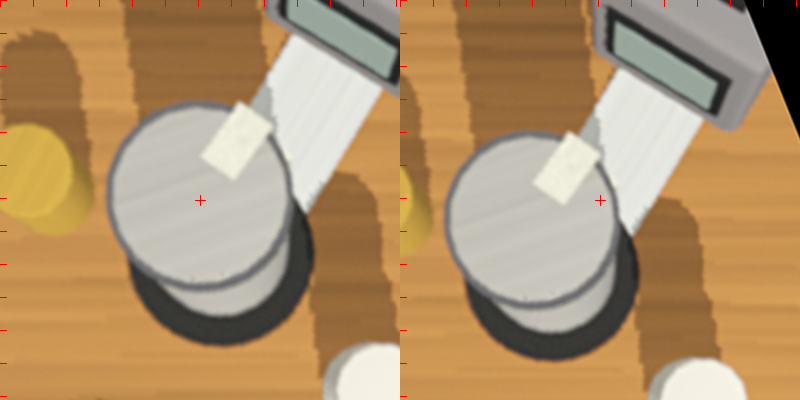

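```bash
python3 -c "
from workcell import bot; print(bot.job_done())"
```

```text
the job is handed in; nothing more can be done
None
```

The job is handed in, with no verdict returned: the squat tin was turned to the window, read and put on the cork disc, and the tall tin stands mid-pad with its label about 4° off square to the window (11° allowed).

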